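# Level the casting shelf and hold the spirit level on it

## Robot

A 7-joint arm with a two-finger parallel gripper is mounted at the origin on the work surface. World frame = base frame: x ahead of the robot, y to its left, z up, the work surface at z = 0. Lengths are in m, angles in rad, forces in N, time in s.
With the tool pointing down it reaches from about 0.4 to 0.85 m from the base axis. Payload 4.5 kg.
Tool frame: the origin (TCP) lies at the very end of the fingers, on their centre line; the grasp point (between the pads) lies 19 mm behind it (r.grip_depth is the distance from the TCP to the grasp point, in m); z points along the fingers, x is the direction in which the jaws open and shut, and the axes are right-handed (so a half turn about z gives the same grasp; the last joint's range is limited). The gripper opens to 88 mm and grips with 3 to 60 N. Pads are 18 mm wide; open, the fingers measure 123 mm over their backs; the gripper's body (75 mm by 187 mm) begins 45 mm behind the grasp point.
Start: joints at [1.306, 0.689, -0.195, 1.565, 0.157, 0.902, -0.215], TCP at [0.184, -0.597, 0.239] pointing down, gripper open.
Joint ranges: [-3.01, 3.01], [-0.46, 2.08], [-1.47, 1.51], [0.13, 2.56], [-1, 4.14], [0.04, 2.09], [-2.66, 2.66]. Speed limits (rad/s): [2.57, 2.57, 3.14, 3.14, 3.14, 3.14, 3.14].

## Interface

Orientations are given as a unit quaternion [x, y, z, w].
In Python, from plant import r gives the robot as it stands. The module is installed in compiled form; this text tells all that it offers.
- The arm moves only by the shell command python3 -m jog 'ROWS' [FORCE]. ROWS is JSON, a list of rows, each a list of 5 numbers: the shift along the tool's x, y, z in units of 1 m (1.0 is 1 m), then the turn about the tool's z in units of 360 degrees (1.0 is 360 degrees), then the closure, from 0 (fully open) to 1 (shut). In form: [[dx, dy, dz, yaw, fingers], ...]. A call has 1 to 20 rows; each row shifts and turns the commanded pose from where the row before left it, along the tool's axes as they then stand; what a row does not reach is not made up. A row lasts 1/10 s, in which the tool goes at most 50 mm and 8.59 degrees, less where a joint would pass 70% of its speed; a pose out of reach is approached as far as the arm can. A call with a number of a shift or a turn outside -1 to 1 is refused whole. A call with a gripper value outside its range is refused whole. The fingers move at their own pace and stop on an object; FORCE is the grip in N (left out, the last holds). Time passes only in rows, so rows that do not move let the fingers close. It gives the time, the measured TCP pose, the force and the opening at its end, in the units of the state.
- r.get_state(): the state, without advancing time (a new reading comes with each control period).
- r.snapshot(name): name is "side" or "top"; returns the picture (420x560x3 uint8, red, green, blue); there is no depth.
- r.get_calibration(name): a dict with "mtx" (3x3 intrinsics, pixels), "dist" ([k1, k2, p1, p2, k3] as OpenCV has them; the pictures are not rectified), "R" (3x3) and "t" (3): a world point X has camera coordinates R X + t. Camera axes: x right, y down, z forward; pixel columns grow to the right and rows downward; lengths in m; the calibration is good to about 2 mm. A picture is of the moment at which its call begins. get_calibration takes no time and is no camera call.
- r.finish_job(): hands the job in, once; it reports no verdict.
Trained networks look in the newest picture that a camera, given by its name, has taken for a name from the list of things; names that differ only in an ending like _2 or _b are one class to them, and where a whole thing is asked for, a point or a joint stands for the part that bears it (a point fixed in the world has none). Each returns a list of dicts, best first, with "score" (0 to 1); they miss things now and then, are a little off and sometimes report something else, mostly with a low value. They report only what shows in the picture. A call takes as long as a camera call.
- r.cut_out(thing, camera): "pixels" (420x560 bool, what is visible of it) and "rect" ([left, top, right, bottom] in pixels, round what is visible of it).
The state is a dict: "clock": time; "q": joint angles; "qd": joint speeds; "joint_torque": joint torques, N m; "tool_pos": TCP position; "eef_rot": TCP orientation; "contact_force": force on the tool from outside, world axes, zero at the start; "moment": the same for the moment, N m; "opening": opening from 0.0 (shut) to 1.0 (fully open).
Only numpy, scipy, OpenCV 4.12 (cv2) and the standard library are available. Lean on these libraries where they do the work, as an engineer would, in place of code of your own. Each camera call takes 0.05 s, during which the arm holds its last target.

## Task

The little resin-casting shelf leans towards its screw foot. Lay the yellow spirit level along the middle of the shelf and let go of it; then turn the black knob of the screw foot until the bubble stands centred between the two black lines. Then press lightly with a fingertip on top of the level to keep it flat on the shelf, bubble still centred, and finish while holding that press; do not bang the level or the shelf, and leave the other things on the desk alone.

Things in the scene. Friction and masses are not known exactly. Their poses are not given: they have to be found in the camera images.
- level: Loose spirit level: yellow bar with black end caps, 180 mm long, 24 mm wide, 40 mm high, 0.25 kg; at its middle it is solid and 24 mm wide up to 28 mm, so it can be gripped across there. Origin: centre of its underside; x along its length, z up. It starts on the desk, right way up, roughly along the robot's y. On the shelf it may lie either way round.
- vial (a point): Centre of the lime-green vial, 33 mm above the level's underside, along the level's x in a 60 mm window in the middle of the top. On both sides of the window (30 to 90 mm from the level's centre) the top is a flat yellow block, 40 mm above the underside: the place to press.
- bubble (a joint): Place of the pale bubble in the vial, in m along the level's own +x; 0 = centred. The bubble is 12 mm long, two black rings on the vial have their centres 8.5 mm from the middle, so centred it has a 2 mm gap to each; it is centred within 2 mm. It runs to the higher end, 1.55 mm per milliradian of slope, at most 16 mm, and needs about 1.5 s to settle.
- shelf_board: Board of the casting shelf, white top, 120 (x) by 380 (y) by 15 mm, its top about 55 mm above the desk. Origin: centre of the top face; y along its length, z up. Two set feet with steel cap nuts carry the +y end, the screw foot with the knob the -y end (each 155 mm from the middle). It tips only along y and is rigid to a push; at the start the knob end is 1 to 3 mm low.
- shelf: The fixed frame of the same shelf (its feet), origin on the desk under the board's middle, same axes. The middle of the shelf means: the level's centre within 35 mm of the board's middle across (x), and from 45 mm towards the knob to 85 mm towards the cap nuts along it (y), in line with the board within 0.15 rad.
- knob_grip (a point): Centre of the round black fluted knob of the screw foot, on its upright axis, 84 mm above the desk. 40 mm across, 28 mm high, white tick on top; grip it at any angle with 10 N or more. Clockwise seen from above raises the knob end, 0.8 mm per rad, and moves the bubble 4 mm per rad towards the knob. Stiff (0.06 N m), stays where left, keeps its height. About 1.4 to 3.2 rad are needed.
- pen_stand: Bystander: clear acrylic pen stand with three pens, 75 square, 100 high (pens to 150). Origin: centre of its underside.
- staple_remover: Bystander: red plastic staple remover with steel jaws, about 60 by 34 by 38 high. Origin: centre of its underside.
- tiffin_lid: Bystander: round aluminium tiffin lid, 134 across, 17 high (wire handle to 29). Origin: centre of its underside.
- pencil: Bystander: yellow hexagonal pencil, 176 long, 7 thick, lying on the desk. Origin: middle of its underside; x along it to the point.
- mould: Bystander: pink round silicone coaster mould, 108 across, 14 high. Origin: centre of its underside.
- resin_bottle: Bystander: amber bottle with white cap, 54 across, 125 high. Origin: centre of its underside.

How it is judged:
By the outcome, as a careful person would: the job done as asked, in the order asked, and still so for the second after the job is handed in, while the arm keeps its last pose, push and grip.
It also fails if it takes over 64 s, if anything falls off the work surface, if the arm or the gripper's body presses on something with over 40 N, if the wrist force passes 120 N, or if a joint passes its speed limit or range.

## Working session

There is one attempt and no reset: what is moved stays moved. The work goes in short steps, Python scripts to look and compute and a shell command to move; the robot and the scene stay as the last step left them, time stands still between calls to the robot, and variables do not carry over. Pictures are saved under pics/ and viewed, and the job is handed in when it is done.

```bash
mkdir -p pics; python3 - <<'E'
from plant import r
import cv2
s=r.get_state()
print({k:(s[k] if not hasattr(s[k],'round') else s[k].round(4)) for k in s})
for c in("side","top"):
    im=r.snapshot(c); cv2.imwrite(f"pics/{c}0.png",im[:,:,::-1])
    k=r.get_calibration(c); print(c,k)
    for t in("level","knob_grip","shelf_board","vial"):
        try: print(t,[(d['score'],d['rect']) for d in r.cut_out(t,c)][:3])
        except Exception as e: print(t,e)
E
```

```text
{'clock': 0.0, 'q': array([ 1.3058,  0.69  , -0.1945,  1.5664,  0.1573,  0.9025, -0.2151]), 'qd': array([ 0.0008,  0.0002, -0.0004,  0.0007, -0.0009,  0.0012,  0.0009]), 'joint_torque': array([-0.00000e+00, -5.27569e+01, -1.26670e+00, -1.53428e+01,
       -5.26000e-02,  6.90000e-03,  2.00000e-04]), 'tool_pos': array([ 0.1838, -0.5967,  0.2379]), 'eef_rot': array([ 8.045e-01, -5.939e-01, -8.000e-04, -5.000e-04]), 'contact_force': array([ 6.203e-01,  3.000e-04, -3.305e-01]), 'moment': array([0.0179, 0.0512, 0.0336]), 'opening': 1.0013657488383292}
side {'mtx': array([[468.76605391,   0.        , 277.01132456],
       [  0.        , 468.76605391, 210.57492599],
       [  0.        ,   0.        ,   1.        ]]), 'dist': array([0.01339704, 0.        , 0.        , 0.        , 0.        ]), 'R': array([[ 0.9988222 , -0.0484533 ,  0.00254934],
       [-0.02944229, -0.64701428, -0.76190923],
       [ 0.03856648,  0.76093679, -0.6476788 ]]), 't': array([-0.55964398,  0.08581908,  1.14393021])}
level [(0.73, [212.2, 178.4, 237.9, 237.1])]
knob_grip [(0.76, [303.7, 243.3, 323.8, 267.1])]
shelf_board [(0.9, [267.0, 171.8, 340.9, 288.6])]
vial [(0.79, [210.2, 180.3, 235.8, 236.9])]
top {'mtx': array([[453.46304573,   0.        , 279.01410916],
       [  0.        , 453.46304573, 211.46712383],
       [  0.        ,   0.        ,   1.        ]]), 'dist': array([0.04759186, 0.        , 0.        , 0.        , 0.        ]), 'R': array([[ 0.02468182, -0.99957021,  0.01581795],
       [-0.99252827, -0.02639308, -0.11912618],
       [ 0.11949246, -0.01275951, -0.99275311]]), 't': array([-0.01848382,  0.54736602,  1.00363541])}
level [(0.84, [189.6, 247.5, 271.7, 280.7])]
knob_grip [(0.61, [335.8, 164.3, 356.7, 184.6]), (0.38, [189.3, 151.5, 360.1, 212.8])]
shelf_board [(0.87, [187.4, 153.1, 361.1, 212.4])]
vial [(0.59, [191.3, 250.5, 269.2, 278.5])]
```

View pics/side0.png

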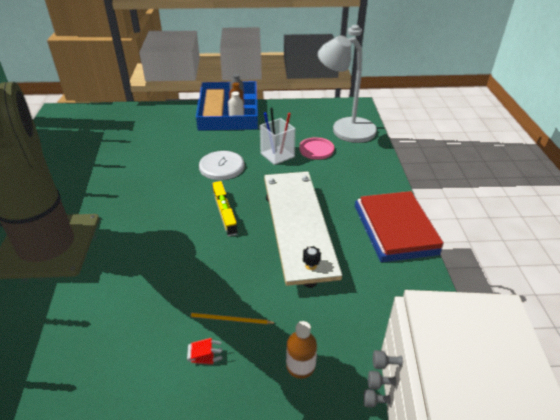

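View pics/top0.png

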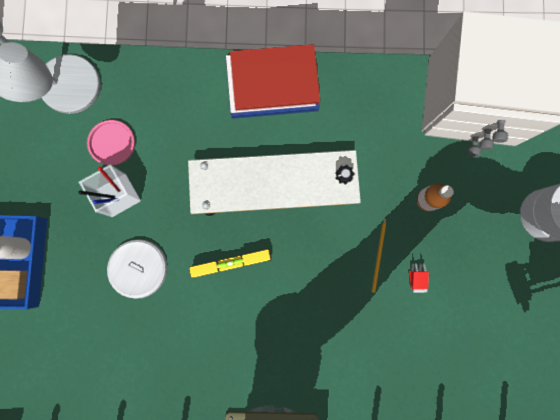

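The side view shows the level at about (225,207), the shelf from (267,172) to (340,288) and its knob at (312,256). In the top view the level is at (230,264), the shelf at (274,182) and the knob at (345,173). All the bystanders are clear of the work area.

```bash
cat > h.py <<'E'
import numpy as np, cv2
from plant import r
C={c:r.get_calibration(c) for c in("side","top")}
def ray(c,uv,z):
    k=C[c]; p=cv2.undistortPoints(np.array(uv,float).reshape(-1,1,2),k['mtx'],k['dist']).reshape(-1,2)
    R,t=k['R'],np.array(k['t']); o=-R.T@t
    d=np.c_[p,np.ones(len(p))]@R
    return o+d*((z-o[2])/d[:,2])[:,None]
def proj(c,X):
    k=C[c]; return cv2.projectPoints(np.array(X,float).reshape(-1,3),cv2.Rodrigues(k['R'])[0],np.array(k['t']),k['mtx'],k['dist'])[0].reshape(-1,2)
def tri(uvs,uvt):
    A=[];b=[]
    for c,uv in(("side",uvs),("top",uvt)):
        k=C[c]; p=cv2.undistortPoints(np.array(uv,float).reshape(1,1,2),k['mtx'],k['dist'])[0,0]
        for i in(0,1):
            A.append(k['R'][i]-p[i]*k['R'][2]); b.append(p[i]*k['t'][2]-k['t'][i])
    return np.linalg.lstsq(np.array(A),np.array(b),rcond=None)[0]
def mrect(c,m,z):
    ys,xs=np.nonzero(m); P=ray(c,np.c_[xs,ys],z)[:,:2]
    (cx,cy),(w,h),a=cv2.minAreaRect(P.astype(np.float32)*1000)
    a=a if w>h else a+90
    return P.mean(0),(cx/1000,cy/1000),(w,h),((a+90)%180)-90
def st():
    s=r.get_state(); q=s['eef_rot']; from scipy.spatial.transform import Rotation as Ro
    M=Ro.from_quat(q).as_matrix(); return s,M
E
python3 - <<'E'
from h import *
import numpy as np
for c in("side","top"):
    r.snapshot(c)
    for t,z in(("level",.02),("shelf_board",.055),("knob_grip",.09)):
        d=r.cut_out(t,c)[0]; print(c,t,mrect(c,d['pixels'],z))
print("knob tri",tri([312,254],[345,173.5]))
# board corners
print(ray("top",[[188.5,160.5],[356.5,151],[360,203],[190.5,213]],.055))
print(ray("side",[[265,177],[311,172],[338,271],[286,279]],.055))
s,M=st(); print(M.round(3))
im=cv2.imread("pics/top0.png"); cv2.imwrite("pics/z.png",np.hstack([cv2.resize(im[235:295,180:280],None,fx=5,fy=5,interpolation=2),]))
a=cv2.resize(im[235:295,180:280],(700,420),interpolation=cv2.INTER_CUBIC); cv2.imwrite("pics/lev0.png",a)
a=cv2.resize(im[140:220,180:370],(798,336),interpolation=cv2.INTER_CUBIC); cv2.imwrite("pics/sh0.png",a)
E
```

```text
side level (array([0.4271286 , 0.10085792]), (0.42644464111328123, 0.10629202270507812), (32.72942352294922, 220.54238891601562), -75.5341329574585)
side shelf_board (array([ 0.6133251, -0.0163413]), (0.612437255859375, 0.00413525390625), (125.02047729492188, 401.0532531738281), -84.79894256591797)
side knob_grip (array([ 0.625546  , -0.15051407]), (0.6272161865234375, -0.14908230590820312), (56.48716735839844, 38.08015060424805), 84.7983169555664)Traceback (most recent call last):
  File "<stdin>", line 6, in <module>
IndexError: list index out of range
```

```bash
python3 - <<'E'
from h import *
c="top"
im=r.snapshot(c)[:,:,::-1]
for t,z in(("level",.035),("shelf_board",.055),("knob_grip",.098)):
    for d in r.cut_out(t,c)[:1]: print(c,t,d['score'],mrect(c,d['pixels'],z))
print("knob tri",tri([312,254],[345,173.5]))
print(ray("top",[[188.5,160.5],[356.5,151],[360,203],[190.5,213]],.055))
print(ray("side",[[265,177],[311,172],[338,271],[286,279]],.055))
s,M=st(); print(M.round(3), s['clock'])
a=cv2.resize(im[235:295,180:280],(700,420),interpolation=cv2.INTER_CUBIC); cv2.imwrite("pics/lev0.png",a)
a=cv2.resize(im[140:220,180:370],(798,336),interpolation=cv2.INTER_CUBIC); cv2.imwrite("pics/sh0.png",a)
E
```

```text
top level 0.72 (array([0.42823783, 0.10218671]), (0.4279723815917969, 0.10285537719726562), (25.320276260375977, 183.25965881347656), -76.2679033279419)
top shelf_board 0.72 (array([0.61094608, 0.01591523]), (0.61142236328125, 0.008514816284179688), (123.76678466796875, 383.0499572753906), -84.86814308166504)
top knob_grip 0.7 (array([ 0.62515528, -0.143093  ]), (0.6263463134765626, -0.1433138427734375), (42.03727722167969, 36.82938003540039), 0.609821081161499)
knob tri [ 0.62777388 -0.14556624  0.0906341 ]
[[ 0.65525155  0.20268475  0.055     ]
 [ 0.68813361 -0.17691655  0.055     ]
 [ 0.56896433 -0.18542899  0.055     ]
 [ 0.53632707  0.19262786  0.055     ]]
[[ 0.53653499  0.18391799  0.055     ]
 [ 0.66335103  0.20136112  0.055     ]
 [ 0.68365005 -0.16429713  0.055     ]
 [ 0.57038189 -0.18180795  0.055     ]]
[[ 0.294 -0.956  0.   ]
 [-0.956 -0.294 -0.   ]
 [ 0.    -0.    -1.   ]] 1.0
```

View pics/lev0.png

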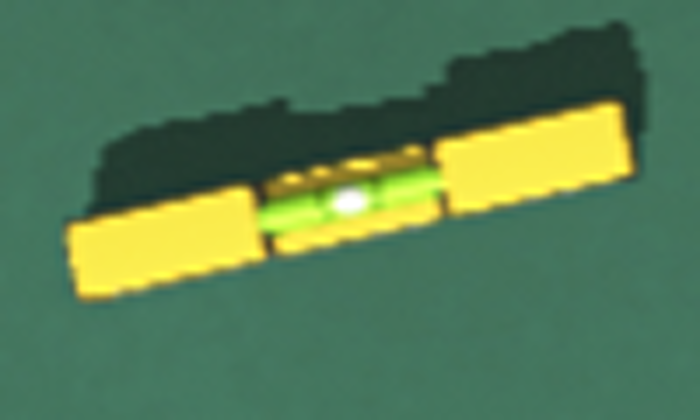

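View pics/sh0.png

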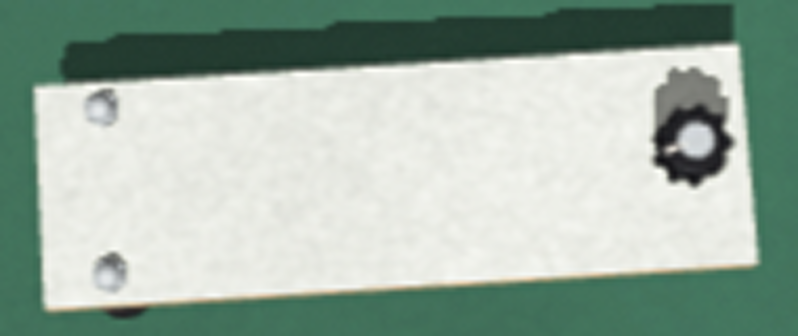

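```bash
python3 -m jog '[[0,0,0,-0.0219,0],[0,0,0,-0.0219,0],[0,0,0,-0.0219,0],[0,0,0,-0.0219,0],[0,0,0,-0.0219,0],[0,0,0,-0.0219,0],[0,0,0,-0.0219,0],[0,0,0,-0.0219,0],[0,0,0,-0.0219,0],[0,0,0,-0.0219,0],[0,0,0,-0.0219,0]]' 20
python3 -m jog '[[0.0266,-0.019,0,0,0],[0.0266,-0.019,0,0,0],[0.0266,-0.019,0,0,0],[0.0266,-0.019,0,0,0],[0.0266,-0.019,0,0,0],[0.0266,-0.019,0,0,0],[0.0266,-0.019,0,0,0],[0.0266,-0.019,0,0,0],[0.0266,-0.019,0,0,0],[0.0266,-0.019,0,0,0],[0.0266,-0.019,0,0,0],[0.0266,-0.019,0,0,0],[0,0,0,0,0]]'
cat >> h.py <<'E'
def to(x,y,z,ang=None):
    s,M=st(); d=M.T@(np.array([x,y,z])-s['tool_pos']); a=np.degrees(np.arctan2(M[1,0],M[0,0]))
    print('t',round(s['clock'],2),'pos',s['tool_pos'].round(4),'ang',round(a,2),'q',np.round(s['q'],2))
    print('tool delta',d.round(4),'yaw rev', None if ang is None else round(-(((ang-a+180)%360)-180)/360,4),'F',np.round(s['contact_force'],2),'open',round(s['opening'],3))
E
python3 -c "
from h import *
to(.428,.1025,.15,13.8)"
```

```text
clock: 2.1
tool_pos: [0.1838, -0.5974, 0.2387]
eef_rot: [0.992, 0.123, -0.0, 0.0]
contact_force: [-0.1, 0.2, -0.2]
opening: 0.999
clock: 3.4
tool_pos: [0.4434, -0.2948, 0.2395]
eef_rot: [0.992, 0.125, 0.002, -0.001]
contact_force: [0.3, 0.5, 0.3]
opening: 0.995
t 3.4 pos [ 0.4434 -0.2948  0.2395] ang 14.3 q [ 0.87  0.62 -0.6   1.83  0.46  0.83  0.29]
tool delta [ 0.0828 -0.3887  0.0903] yaw rev 0.0014 F [0.27 0.54 0.25] open 0.995
```

```bash
python3 -m jog '[[0.0083,-0.0389,0.009,0,0],[0.0083,-0.0389,0.009,0,0],[0.0083,-0.0389,0.009,0,0],[0.0083,-0.0389,0.009,0,0],[0.0083,-0.0389,0.009,0,0],[0.0083,-0.0389,0.009,0,0],[0.0083,-0.0389,0.009,0,0],[0.0083,-0.0389,0.009,0,0],[0.0083,-0.0389,0.009,0,0],[0.0083,-0.0389,0.009,0,0],[0,0,0,0,0],[0,0,0,0,0]]'
python3 -c "
from h import *
to(.428,.1025,.006,13.8)"
```

```text
clock: 4.6
tool_pos: [0.4269, 0.0983, 0.1486]
eef_rot: [0.993, 0.122, -0.0, 0.0]
contact_force: [0.1, -0.4, -0.1]
opening: 1.001
t 4.6 pos [0.4269 0.0983 0.1486] ang 13.97 q [-0.1   0.64 -0.36  2.19  0.57  0.4  -0.69]
tool delta [ 0.0022 -0.0039  0.1426] yaw rev 0.0005 F [ 0.08 -0.44 -0.07] open 1.001
```

```bash
python3 -m jog '[[0.002,-0.004,0.02,0,0],[0,0,0.025,0,0],[0,0,0.025,0,0],[0,0,0.025,0,0],[0,0,0.02,0,0],[0,0,0.015,0,0],[0,0,0.012,0,0],[0,0,0,0,0]]'
python3 -c "
from h import *
to(.428,.1025,.006,13.8)
cv2.imwrite('pics/s1.png',r.snapshot('side')[120:290,150:350,::-1].repeat(3,0).repeat(3,1))
"
```

```text
clock: 5.4
tool_pos: [0.432, 0.0997, 0.0253]
eef_rot: [0.993, 0.12, -0.002, 0.003]
contact_force: [0.1, 0.1, -0.1]
opening: 0.999
t 5.4 pos [0.432  0.0997 0.0253] ang 13.73 q [-0.29  0.9  -0.06  2.24  1.4   0.05 -1.49]
tool delta [-0.0031 -0.0037  0.0193] yaw rev -0.0002 F [ 0.14  0.13 -0.07] open 0.999
```

View pics/s1.png

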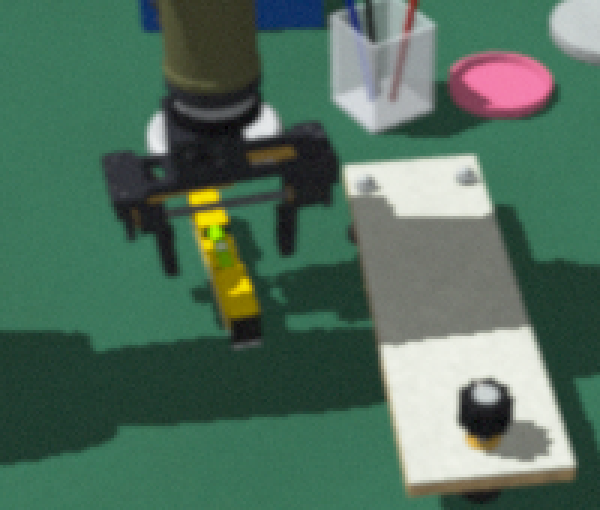

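The fingers straddle the level, which sits between them at about (225,240) in the crop. Joint 6 is close to its lower limit, so I'll do the rest of the descent slowly.

```bash
python3 -m jog '[[-0.001,-0.001,0.005,0,0],[-0.001,-0.001,0.005,0,0],[-0.001,-0.001,0.005,0,0],[0,0,0.004,0,0],[0,0,0,0,0]]'
python3 -c "
from h import *
to(.428,.1025,.006,13.8)
"
```

```text
clock: 5.95
tool_pos: [0.4281, 0.1029, 0.0075]
eef_rot: [0.993, 0.12, -0.002, 0.002]
contact_force: [0.4, 0.5, 0.1]
opening: 0.998
t 5.95 pos [0.4281 0.1029 0.0075] ang 13.73 q [-0.2   0.94 -0.23  2.24  1.71  0.19 -1.81]
tool delta [-0.0002  0.0004  0.0015] yaw rev -0.0002 F [0.4  0.53 0.13] open 0.998
```

Joint 6 has recovered and the pose is good, so I'll close on the level.

```bash
python3 -m jog '[[0,0,0.001,0,0.5],[0,0,0,0,0.7],[0,0,0,0,0.8],[0,0,0,0,0.8],[0,0,0,0,0.8],[0,0,0,0,0.8],[0,0,0,0,0.8]]' 20
python3 -m jog '[[0,0,-0.005,0,0.85],[0,0,-0.02,0,0.85],[0,0,-0.03,0,0.85],[0,0,-0.03,0,0.85],[0,0,-0.03,0,0.85],[0,0,0,0,0.85]]'
python3 -c "
from h import *
to(.609,.044,.067,4.9)
"
```

```text
clock: 6.65
tool_pos: [0.428, 0.104, 0.0065]
eef_rot: [0.993, 0.121, -0.002, 0.002]
contact_force: [0.5, -0.8, -0.8]
opening: 0.388
clock: 7.25
tool_pos: [0.4298, 0.1032, 0.1008]
eef_rot: [0.993, 0.12, -0.0, 0.004]
contact_force: [0.7, 0.3, -2.6]
opening: 0.268
t 7.25 pos [0.4298 0.1032 0.1008] ang 13.79 q [-0.06  0.76 -0.46  2.21  0.97  0.39 -1.1 ]
tool delta [0.16   0.1    0.0344] yaw rev 0.0247 F [ 0.71  0.3  -2.62] open 0.268
```

```bash
python3 -c "
from h import *
cv2.imwrite('pics/s2.png',r.snapshot('side')[120:290,150:350,::-1].repeat(4,0).repeat(4,1)[:600])
d=r.cut_out('level','side'); print([(x['score'],x['rect']) for x in d])
cv2.imwrite('pics/t2.png',r.snapshot('top')[200:320,150:320,::-1].repeat(4,0).repeat(4,1))
d=r.cut_out('level','top'); print([(x['score'],x['rect']) for x in d])
"
```

```text
[(0.9, [214.8, 157.9, 237.9, 209.3])]
[]
```

View pics/s2.png

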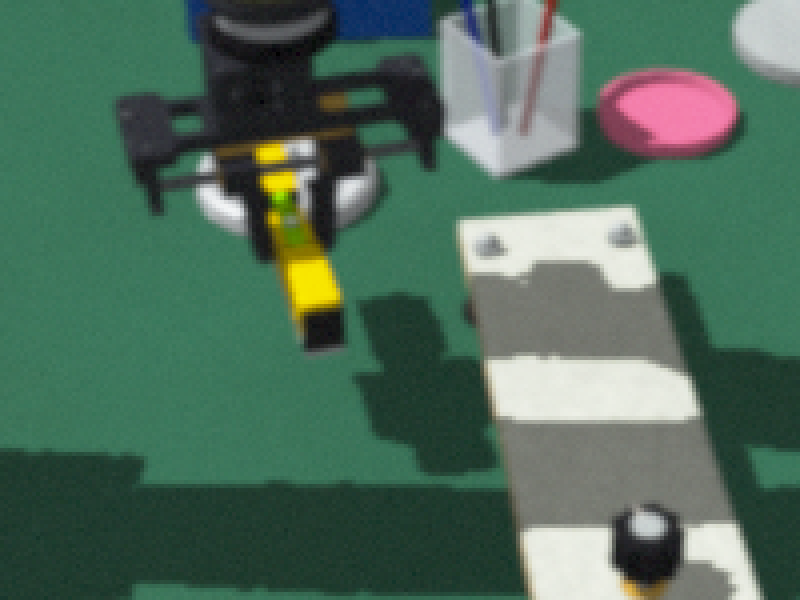

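View pics/t2.png

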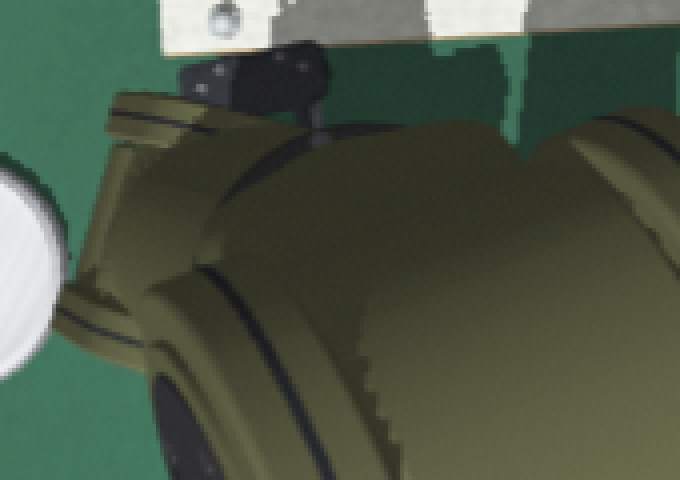

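```bash
python3 -c "
from h import *
for z in (.07,.08,.09,.1): print(z,proj('side',[[.4512,.0158,z],[.4512,.0158,z+.04]]).round(1).tolist(), proj('side',[[.4083,.19,z+.04]]))
"
```

```text
0.07 [[231.5, 214.3], [230.4, 201.4]] [[215.87370415 160.01251659]]
0.08 [[231.2, 211.1], [230.2, 198.1]] [[215.55922517 156.83126705]]
0.09 [[231.0, 207.9], [229.9, 194.8]] [[215.24131493 153.61602399]]
0.1 [[230.7, 204.7], [229.6, 191.4]] [[214.91991577 150.36622719]]
```

```bash
python3 -c "
from h import *
for z in (0,.08,.085,.09,.095): 
  L=np.array([.2385,-.971]);N=np.array([.971,.2385]);c=np.array([.4298,.1032]) if z else np.array([.428,.1025])
  P=[[*(c+a*.09*L+b*.012*N),z+h] for a in(-1,1) for b in(-1,1) for h in(0,.04)]
  p=proj('side',P); print(z,p.min(0).round(1),p.max(0).round(1))
"
```

```text
0 [213.  180.7] [237.1 236.6]
0.08 [211. 156.] [236.2 212.1]
0.085 [210.9 154.4] [236.  210.5]
0.09 [210.7 152.8] [235.9 208.9]
0.095 [210.5 151.2] [235.8 207.2]
```

The level is held across its middle and stays straight, and the force matches its weight. Its underside is at about z 0.09. I'll move it over the shelf and lower it under force watch.

```bash
python3 -m jog '[[0,0,0,0.0125,0.85],[0,0,0,0.0125,0.85],[0.01,0.005,0,0,0.85],[0.02,0.009,0,0,0.85],[0.025,0.011,0,0,0.85],[0.03,0.012,0,0,0.85],[0.03,0.012,0,0,0.85],[0.025,0.011,0,0,0.85],[0.02,0.009,0,0,0.85],[0.0135,0.005,0,0,0.85],[0,0,0,0,0.85],[0,0,0,0,0.85],[0,0,0,0,0.85]]'
python3 -c "
from h import *
to(.609,.044,.077,4.9)
im=r.snapshot('side')
cv2.imwrite('pics/s3.png',im[120:290,200:400,::-1].repeat(4,0).repeat(4,1)[:600])
d=r.cut_out('level','side'); print([(x['score'],x['rect']) for x in d])
"
```

```text
clock: 8.75
tool_pos: [0.606, 0.0442, 0.0974]
eef_rot: [0.999, 0.043, -0.003, 0.006]
contact_force: [-0.2, -0.0, -2.2]
opening: 0.268
t 8.75 pos [0.606  0.0442 0.0974] ang 4.97 q [ 0.18  0.92 -0.61  1.71  0.74  0.77 -0.72]
tool delta [0.0031 0.0002 0.0204] yaw rev 0.0002 F [-0.23 -0.05 -2.15] open 0.268
[(0.7, [291.7, 169.7, 309.5, 227.4])]
```

View pics/s3.png

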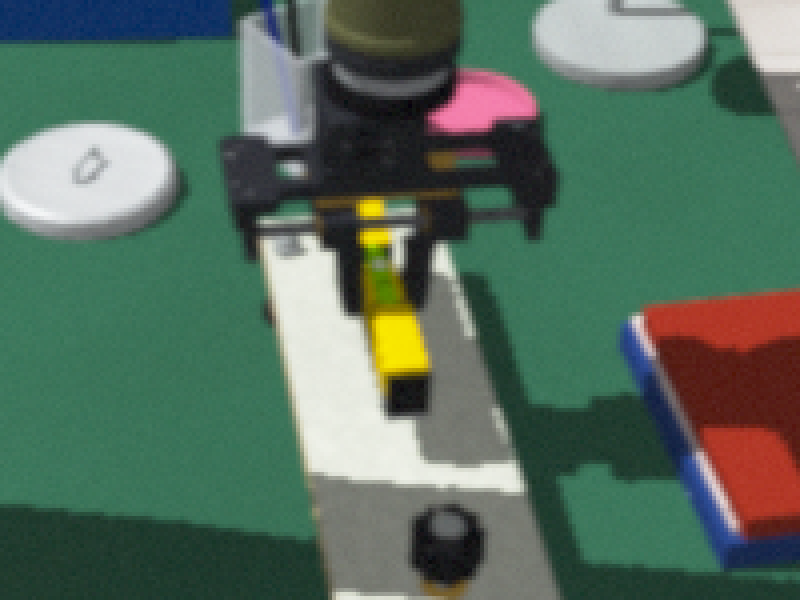

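The level is over the middle of the board and in line with it. The knob, at about (445,545) in the crop, is well clear.

```bash
python3 -m jog '[[0.0015,0,0.008,0,0.85],[0.0015,0,0.008,0,0.85],[0,0,0.004,0,0.85],[0,0,0.002,0,0.85],[0,0,0,0,0.85]]'
python3 -m jog '[[0,0,0.002,0,0.85],[0,0,0.002,0,0.85],[0,0,0.0,0,0.85]]'
python3 -m jog '[[0,0,0.0015,0,0.85],[0,0,0.0015,0,0.85],[0,0,0.0,0,0.85]]'
```

```text
clock: 9.35
tool_pos: [0.6103, 0.0434, 0.0757]
eef_rot: [0.999, 0.042, -0.002, 0.006]
contact_force: [-0.3, 0.5, -2.6]
opening: 0.269
clock: 9.65
tool_pos: [0.6104, 0.0434, 0.0721]
eef_rot: [0.999, 0.042, -0.002, 0.006]
contact_force: [-0.4, -0.2, -1.5]
opening: 0.274
clock: 9.95
tool_pos: [0.6107, 0.0434, 0.0692]
eef_rot: [0.999, 0.042, -0.002, 0.006]
contact_force: [0.9, 0.2, -0.9]
opening: 0.271
```

```bash
python3 -m jog '[[0,0,0.001,0,0.85],[0,0,0,0,0.85]]'
python3 -m jog '[[0,0,0.001,0,0.85],[0,0,0,0,0.85]]'
python3 -m jog '[[0,0,0.001,0,0.85],[0,0,0,0,0.85]]'

```

```text
clock: 10.15
tool_pos: [0.6107, 0.0433, 0.0686]
eef_rot: [0.999, 0.042, -0.002, 0.006]
contact_force: [-0.2, -0.5, 0.5]
opening: 0.274
clock: 10.35
tool_pos: [0.6107, 0.0433, 0.0685]
eef_rot: [0.999, 0.042, -0.002, 0.006]
contact_force: [-2.1, -0.6, 9.2]
opening: 0.273
clock: 10.55
tool_pos: [0.6107, 0.0433, 0.0684]
eef_rot: [0.999, 0.042, -0.001, 0.006]
contact_force: [-4.8, -2.1, 15.6]
opening: 0.272
```

```bash
python3 -m jog '[[0,0,-0.001,0,0.85],[0,0,-0.001,0,0.85],[0,0,0,0,0.85]]'
python3 -m jog '[[0,0,0,0,0.7],[0,0,0,0,0.6],[0,0,0,0,0.5],[0,0,0,0,0.3],[0,0,0,0,0.2],[0,0,0,0,0.1],[0,0,0,0,0.1]]'
python3 -c "
from h import *
to(.627,-.1445,.18,13.8)
im=r.snapshot('side')
cv2.imwrite('pics/s4.png',im[120:290,200:400,::-1].repeat(4,0).repeat(4,1)[:600])
"
```

```text
clock: 10.85
tool_pos: [0.6107, 0.0434, 0.0685]
eef_rot: [0.999, 0.042, -0.002, 0.006]
contact_force: [-1.8, -2.3, 4.1]
opening: 0.269
clock: 11.55
tool_pos: [0.6105, 0.0434, 0.0682]
eef_rot: [0.999, 0.042, -0.002, 0.006]
contact_force: [-0.4, 0.2, 1.1]
opening: 0.821
t 11.55 pos [0.6105 0.0434 0.0682] ang 4.86 q [ 0.16  0.97 -0.58  1.71  0.77  0.72 -0.75]
tool delta [-0.      0.1899 -0.1096] yaw rev -0.0248 F [-0.36  0.24  1.1 ] open 0.821
```

View pics/s4.png

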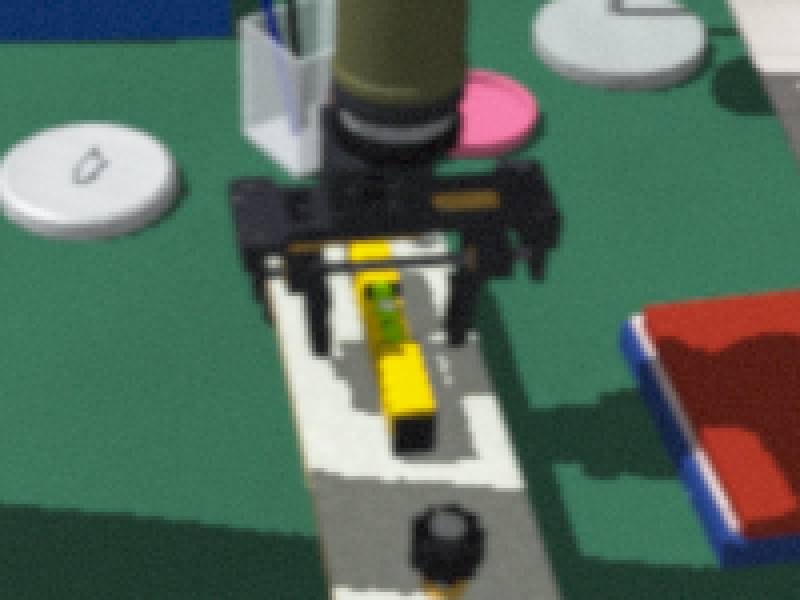

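The level stands on the board, released, with its near cap at crop (412,432). I'll lift straight up and move across to the knob.

```bash
python3 -m jog '[[0,0,-0.01,0,0],[0,0,-0.025,0,0],[0,0,-0.03,0,0],[0,0,-0.03,0,0],[0,0.01,-0.01,0,0],[0,0.02,0,-0.0,0],[0,0.03,0,0,0],[0,0.035,0,0,0],[0,0.035,0,0,0],[0,0.03,0,0,0],[0,0.02,0,0,0],[0,0.01,0,0,0],[0,0,0,-0.022,0],[0,0,0,-0.022,0],[0,0,0,-0.022,0],[0,0,0,-0.022,0],[0,0,0,-0.022,0],[0,0,0,-0.022,0],[0,0,0,-0.022,0],[0,0,0,-0.022,0]]'
python3 -c "
from h import *
to(.627,-.1445,.067,68)
a=r.snapshot('side');b=r.snapshot('top')
cv2.imwrite('pics/s5.png',a[:,:,::-1])
cv2.imwrite('pics/t5.png',b[:,:,::-1])
for c in ('side','top'):
  for n in ('level','knob_grip'):
    d=r.cut_out(n,c); print(c,n,[(x['score'],x['rect']) for x in d][:2])
"
```

```text
clock: 13.6
tool_pos: [0.6267, -0.1441, 0.1752]
eef_rot: [0.826, 0.564, -0.005, 0.004]
contact_force: [0.9, 0.5, -0.5]
opening: 1.003
t 13.6 pos [ 0.6267 -0.1441  0.1752] ang 68.61 q [ 0.62  0.95 -0.96  1.54  0.85  1.11  0.65]
tool delta [0.001  0.0004 0.1082] yaw rev 0.0017 F [ 0.92  0.47 -0.5 ] open 1.003
side level [(0.63, [286.3, 175.2, 302.8, 234.8])]
side knob_grip [(0.68, [300.8, 244.2, 322.1, 269.7])]
top level [(0.67, [215.3, 170.7, 302.9, 191.3])]
top knob_grip [(0.61, [338.2, 164.0, 356.1, 185.0])]
```

View pics/s5.png

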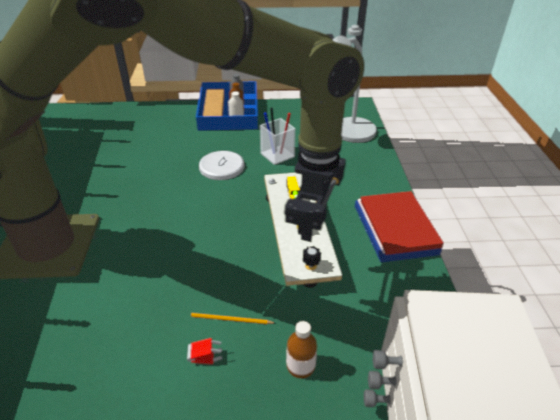

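View pics/t5.png

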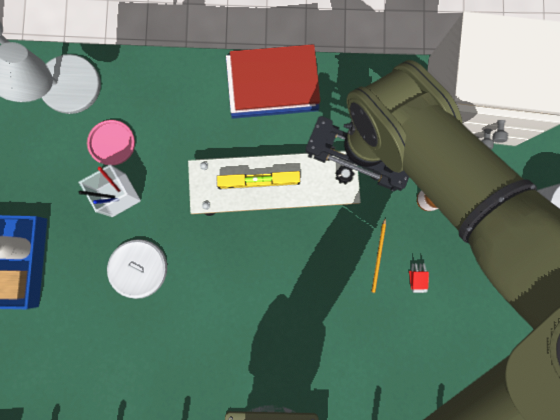

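The top camera has an unobstructed view of the level at (258,179) and the knob at (345,173). I'll rectify the vial window and measure the bubble.

```bash
cat >> h.py <<'E'
def rectify(im,c,cx,cy,ang,z=.088,half=(.1,.02),s=.00025):
    # ang: world angle of the strip's x axis
    xs=np.arange(-half[0],half[0]+1e-9,s); ys=np.arange(-half[1],half[1]+1e-9,s)
    X,Y=np.meshgrid(xs,ys); a=np.radians(ang)
    P=np.stack([cx+X*np.cos(a)-Y*np.sin(a),cy+X*np.sin(a)+Y*np.cos(a),np.full_like(X,z)],-1)
    p=proj(c,P.reshape(-1,3)).reshape(*X.shape,2).astype(np.float32)
    return xs,ys,cv2.remap(im,p[...,0],p[...,1],cv2.INTER_CUBIC)
E
python3 - <<'E'
from h import *
im=r.snapshot("top"); np.save("t5.npy",im)
d=r.cut_out("level","top")[0]; R=mrect("top",d['pixels'],.095); print(R, st()[0]['clock'])
m,_,_,a=R
xs,ys,w=rectify(im,"top",_[0],_[1],a)
cv2.imwrite("pics/w5.png",cv2.resize(w[:,:,::-1],(800,160)))
sub=w[:,abs(xs)<.034]; cv2.imwrite("pics/v5.png",cv2.resize(sub[:,:,::-1],(792,466),interpolation=cv2.INTER_CUBIC))
E
```

```text
(array([0.60812124, 0.04079335]), (0.6084854736328125, 0.04194533157348633), (31.679405212402344, 180.0304412841797), -86.05393409729004) 14.0
```

View pics/w5.png

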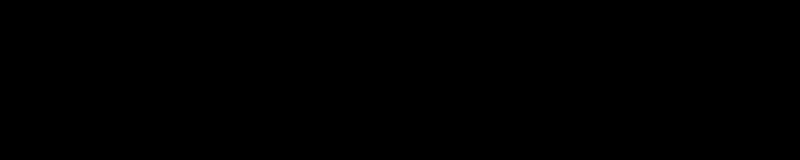

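View pics/v5.png

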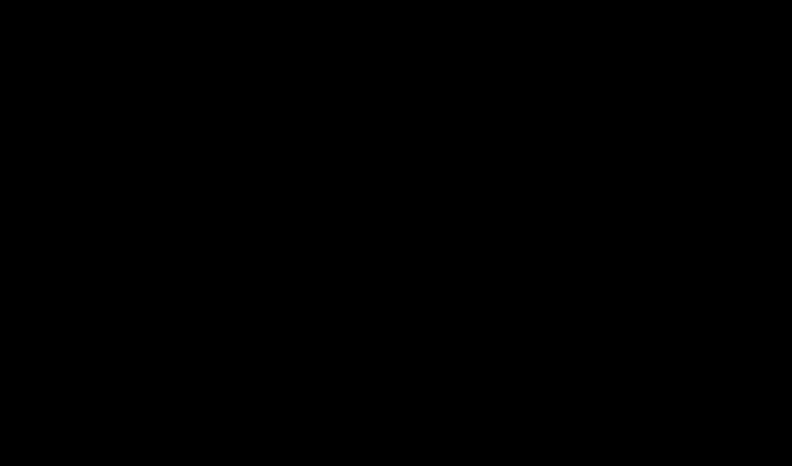

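```bash
python3 - <<'E'
from h import *
im=np.load("t5.npy"); print(im.mean(), im.dtype, proj("top",[[.608,.042,.088]]))
print(ray("top",[[258,179]],.095))
E
```

```text
107.22364937641723 uint8 [[258.79006515 180.40505894]]
[[0.60971314 0.04356054 0.095     ]]
```

```bash
cat >> h.py <<'E'
def strip(im,name,cx=.6085,cy=.0425,ang=-86.0):
    xs,ys,w=rectify(im,"top",cx,cy,ang,half=(.04,.018))
    cv2.imwrite(f"pics/{name}.png",cv2.resize(w[:,:,::-1],(800,360),interpolation=cv2.INTER_CUBIC))
    return xs,ys,w
E
python3 - <<'E'
from h import *
im=np.load("t5.npy")
xs,ys,w=strip(im,"v5b")
E
```

```text
(no output)
```

View pics/v5b.png

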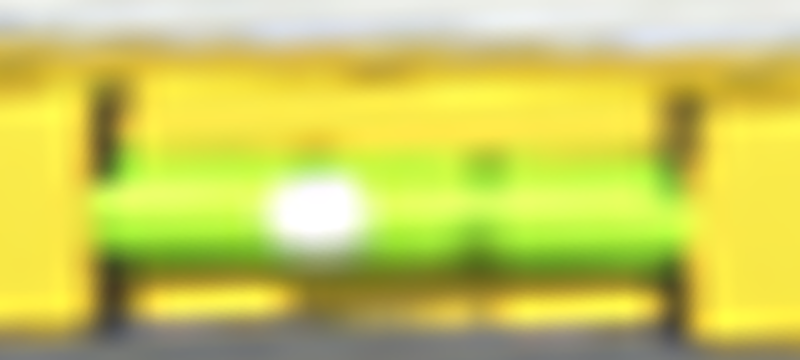

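The vial window spans strip x 90–690, so its middle is about 393. The right ring is at 480 and the bubble at about 317. That puts the bubble some 7.7 mm towards the nuts, so the knob needs about 1.9 rad clockwise. I'll grip it now.

```bash
python3 -m jog '[[0.001,0,0.02,0,0],[0,0,0.025,0,0],[0,0,0.025,0,0],[0,0,0.02,0,0],[0,0,0.012,0,0],[0,0,0.005,0,0],[0,0,0,0,0]]'
cat >> h.py <<'E'
def bub(im,name,**k):
    xs,ys,w=strip(im,name,**k); w=w.astype(float)
    row=(ys>-.004)&(ys<.007)
    B=w[row][:,:,2]; m=abs(xs)<.024
    b=np.clip(B[:,m]-130,0,None).sum(0); bc=(b*xs[m]).sum()/b.sum() if b.sum() else np.nan
    print('blob centre mm',round(bc*1000,2),'weight',round(b.sum()))
    G=w[(abs(ys-.0045)<.001)][:,:,1].mean(0)
    print('dark prof', [(round(x*1000,1),int(g)) for x,g in zip(xs[::8],G[::8])])
E
python3 - <<'E'
from h import *
to(.627,-.1445,.067)
im=r.snapshot("top"); cv2.imwrite("pics/t6.png",im[100:250,160:420,::-1].repeat(3,0).repeat(3,1))
cv2.imwrite("pics/s6.png",r.snapshot("side")[140:300,220:400,::-1].repeat(4,0).repeat(4,1)[:600])
bub(im,"v6")
E
```

```text
clock: 14.7
tool_pos: [0.627, -0.1448, 0.0682]
eef_rot: [0.828, 0.561, -0.005, 0.004]
contact_force: [0.1, 0.2, 0.2]
opening: 0.999
t 14.7 pos [ 0.627  -0.1448  0.0682] ang 68.21 q [ 0.58  1.08 -0.87  1.6   0.99  0.96  0.54]
tool delta [ 0.0003 -0.0001  0.0012] yaw rev None F [0.07 0.2  0.2 ] open 0.999
blob centre mm -8.28 weight 99446
dark prof [(np.float64(-40.0), 233), (np.float64(-38.0), 233), (np.float64(-36.0), 234), (np.float64(-34.0), 232), (np.float64(-32.0), 225), (np.float64(-30.0), 231), (np.float64(-28.0), 245), (np.float64(-26.0), 249), (np.float64(-24.0), 248), (np.float64(-22.0), 248), (np.float64(-20.0), 248), (np.float64(-18.0), 248), (np.float64(-16.0), 247), (np.float64(-14.0), 247), (np.float64(-12.0), 251), (np.float64(-10.0), 254), (np.float64(-8.0), 254), (np.float64(-6.0), 252), (np.float64(-4.0), 248), (np.float64(-2.0), 248), (np.float64(0.0), 250), (np.float64(2.0), 250), (np.float64(4.0), 248), (np.float64(6.0), 237), (np.float64(8.0), 225), (np.float64(10.0), 240), (np.float64(12.0), 251), (np.float64(14.0), 251), (np.float64(16.0), 251), (np.float64(18.0), 251), (np.float64(20.0), 251), (np.float64(22.0), 251), (np.float64(24.0), 252), (np.float64(26.0), 254), (np.float64(28.0), 253), (np.float64(30.0), 243), (np.float64(32.0), 233), (np.float64(34.0), 233), (np.float64(36.0), 232), (np.float64(38.0), 233), (np.float64(40.0), 233)]
```

View pics/t6.png

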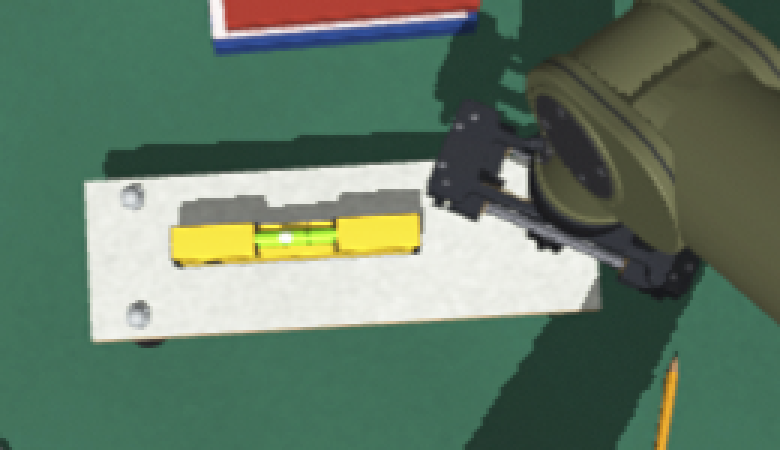

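View pics/s6.png

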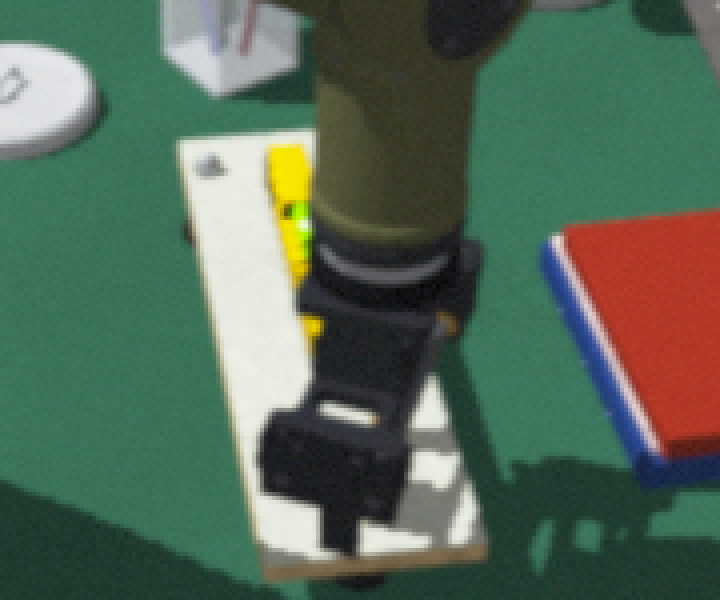

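The fingers straddle the knob, clear of the level. I'll close on it.

```bash
python3 -m jog '[[0,0,0.001,0,0.4],[0,0,0,0,0.5],[0,0,0,0,0.6],[0,0,0,0,0.6],[0,0,0,0,0.6],[0,0,0,0,0.6],[0,0,0,0,0.7],[0,0,0,0,0.7],[0,0,0,0,0.7]]' 20

```

```text
clock: 15.7
tool_pos: [0.6269, -0.1453, 0.0674]
eef_rot: [0.828, 0.561, -0.005, 0.004]
contact_force: [-0.9, -1.0, 0.2]
opening: 0.446
```

```bash
python3 -m jog '[[0,0,0,0.01,0.7],[0,0,0,0.02,0.7],[0,0,0,0.02,0.7],[0,0,0,0.02,0.7],[0,0,0,0.02,0.7],[0,0,0,0.02,0.7],[0,0,0,0.02,0.7],[0,0,0,0.01,0.7],[0,0,0,0,0.7]]'
python3 -m jog '[[0,0,0,0,0.7],[0,0,0,0,0.7],[0,0,0,0,0.7],[0,0,0,0,0.7],[0,0,0,0,0.7],[0,0,0,0,0.7],[0,0,0,0,0.7],[0,0,0,0,0.7],[0,0,0,0,0.7]]'
python3 - <<'E'
from h import *
to(.627,-.1453,.0674)
im=r.snapshot("top")
bub(im,"v7")
E
```

```text
clock: 16.6
tool_pos: [0.6268, -0.1454, 0.0674]
eef_rot: [0.988, 0.155, -0.003, 0.006]
contact_force: [-0.2, -1.3, 1.0]
opening: 0.448
clock: 17.5
tool_pos: [0.6268, -0.1453, 0.0674]
eef_rot: [0.988, 0.155, -0.003, 0.006]
contact_force: [-2.2, -2.5, 3.3]
opening: 0.447
t 17.5 pos [ 0.6268 -0.1453  0.0674] ang 17.81 q [ 0.51  1.02 -0.7   1.61  0.84  0.84 -0.24]
tool delta [ 0.0002  0.0001 -0.    ] yaw rev None F [-2.21 -2.48  3.27] open 0.447
blob centre mm -4.83 weight 98785
dark prof [(np.float64(-40.0), 232), (np.float64(-38.0), 233), (np.float64(-36.0), 233), (np.float64(-34.0), 229), (np.float64(-32.0), 224), (np.float64(-30.0), 233), (np.float64(-28.0), 245), (np.float64(-26.0), 250), (np.float64(-24.0), 249), (np.float64(-22.0), 248), (np.float64(-20.0), 248), (np.float64(-18.0), 248), (np.float64(-16.0), 248), (np.float64(-14.0), 249), (np.float64(-12.0), 249), (np.float64(-10.0), 236), (np.float64(-8.0), 243), (np.float64(-6.0), 253), (np.float64(-4.0), 254), (np.float64(-2.0), 250), (np.float64(0.0), 246), (np.float64(2.0), 248), (np.float64(4.0), 247), (np.float64(6.0), 233), (np.float64(8.0), 221), (np.float64(10.0), 240), (np.float64(12.0), 251), (np.float64(14.0), 252), (np.float64(16.0), 252), (np.float64(18.0), 251), (np.float64(20.0), 252), (np.float64(22.0), 252), (np.float64(24.0), 252), (np.float64(26.0), 254), (np.float64(28.0), 254), (np.float64(30.0), 245), (np.float64(32.0), 234), (np.float64(34.0), 233), (np.float64(36.0), 233), (np.float64(38.0), 233), (np.float64(40.0), 234)]
```

View pics/v7.png

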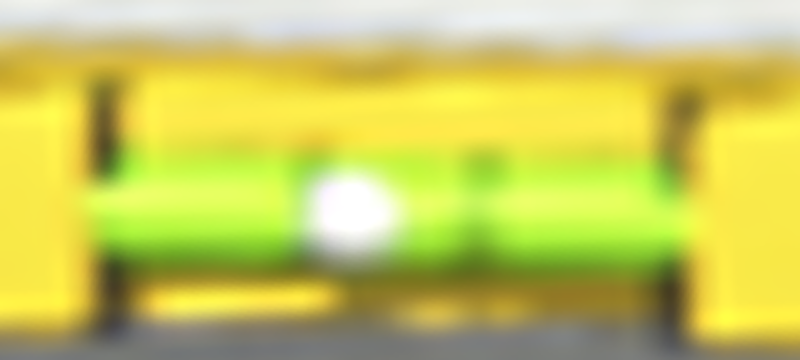

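The rings are at 300 and 480, so the middle is about −0.9 mm, and the bubble is at −4.8. About 0.97 rad (0.155 rev) remains.

```bash
python3 -m jog '[[0,0,0,0.01,0.7],[0,0,0,0.02,0.7],[0,0,0,0.02,0.7],[0,0,0,0.02,0.7],[0,0,0,0.02,0.7],[0,0,0,0.02,0.7],[0,0,0,0.02,0.7],[0,0,0,0.015,0.7],[0,0,0,0.01,0.7],[0,0,0,0,0.7],[0,0,0,0,0.7],[0,0,0,0,0.7],[0,0,0,0,0.7],[0,0,0,0,0.7],[0,0,0,0,0.7],[0,0,0,0,0.7],[0,0,0,0,0.7],[0,0,0,0,0.7],[0,0,0,0,0.7],[0,0,0,0,0.7]]'
python3 -m jog '[[0,0,0,0,0.7],[0,0,0,0,0.7],[0,0,0,0,0.7],[0,0,0,0,0.7],[0,0,0,0,0.7]]'
python3 - <<'E'
from h import *
to(.627,-.1453,.0674)
im=r.snapshot("top")
bub(im,"v8")
E
```

```text
clock: 19.55
tool_pos: [0.6267, -0.1452, 0.0674]
eef_rot: [0.946, -0.325, 0.0, 0.006]
contact_force: [-3.3, -3.3, 5.4]
opening: 0.448
clock: 20.05
tool_pos: [0.6267, -0.1452, 0.0673]
eef_rot: [0.946, -0.325, -0.0, 0.006]
contact_force: [-2.7, -3.2, 4.3]
opening: 0.45
t 20.05 pos [ 0.6267 -0.1452  0.0673] ang -37.97 q [ 0.4   0.97 -0.47  1.61  0.62  0.72 -1.04]
tool delta [ 0.0003 -0.0001 -0.0001] yaw rev None F [-2.71 -3.19  4.34] open 0.45
blob centre mm -1.18 weight 103987
dark prof [(np.float64(-40.0), 233), (np.float64(-38.0), 233), (np.float64(-36.0), 233), (np.float64(-34.0), 229), (np.float64(-32.0), 223), (np.float64(-30.0), 234), (np.float64(-28.0), 247), (np.float64(-26.0), 250), (np.float64(-24.0), 249), (np.float64(-22.0), 248), (np.float64(-20.0), 248), (np.float64(-18.0), 248), (np.float64(-16.0), 248), (np.float64(-14.0), 248), (np.float64(-12.0), 243), (np.float64(-10.0), 219), (np.float64(-8.0), 227), (np.float64(-6.0), 247), (np.float64(-4.0), 253), (np.float64(-2.0), 254), (np.float64(0.0), 253), (np.float64(2.0), 252), (np.float64(4.0), 247), (np.float64(6.0), 234), (np.float64(8.0), 224), (np.float64(10.0), 243), (np.float64(12.0), 251), (np.float64(14.0), 252), (np.float64(16.0), 252), (np.float64(18.0), 251), (np.float64(20.0), 252), (np.float64(22.0), 252), (np.float64(24.0), 253), (np.float64(26.0), 254), (np.float64(28.0), 252), (np.float64(30.0), 242), (np.float64(32.0), 235), (np.float64(34.0), 234), (np.float64(36.0), 234), (np.float64(38.0), 233), (np.float64(40.0), 233)]
```

View pics/v8.png

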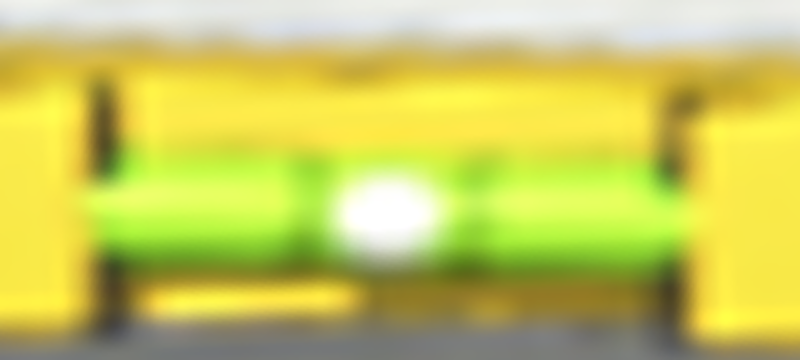

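The bubble is between the rings, within about 0.4 mm of the middle and still slightly towards the nuts. I'll trim it a little, release and check.

```bash
python3 -m jog '[[0,0,0,0.006,0.7],[0,0,0,0.006,0.7],[0,0,0,0,0.7],[0,0,0,0,0.6],[0,0,0,0,0.5],[0,0,0,0,0.3],[0,0,0,0,0.1],[0,0,0,0,0],[0,0,0,0,0],[0,0,0,0,0],[0,0,-0.01,0,0],[0,0,-0.025,0,0],[0,0,-0.03,0,0],[0,0,-0.03,0,0],[0,0,-0.01,0,0],[0,0,0,0,0.5],[0,0,0,0,1],[0,0,0,0,1],[0,0,0,0,1],[0,0,0,0,1]]'
python3 - <<'E'
from h import *
to(.6085,.0425,.17)
im=r.snapshot("top"); np.save("t9.npy",im)
bub(im,"v9")
cv2.imwrite("pics/t9.png",im[100:250,160:420,::-1].repeat(3,0).repeat(3,1))
d=r.cut_out("level","top"); print([(x['score'],x['rect'],mrect("top",x['pixels'],.095)) for x in d])
E
```

```text
clock: 22.1
tool_pos: [0.6269, -0.1437, 0.1714]
eef_rot: [0.933, -0.361, -0.0, 0.006]
contact_force: [-0.1, -0.2, 0.4]
opening: 0.567
t 22.1 pos [ 0.6269 -0.1437  0.1714] ang -42.29 q [ 0.42  0.83 -0.52  1.56  0.51  0.89 -1.02]
tool delta [-0.1389 -0.1254 -0.0006] yaw rev None F [-0.11 -0.25  0.39] open 0.567
blob centre mm -0.95 weight 104339
dark prof [(np.float64(-40.0), 233), (np.float64(-38.0), 233), (np.float64(-36.0), 233), (np.float64(-34.0), 229), (np.float64(-32.0), 223), (np.float64(-30.0), 234), (np.float64(-28.0), 247), (np.float64(-26.0), 250), (np.float64(-24.0), 249), (np.float64(-22.0), 248), (np.float64(-20.0), 248), (np.float64(-18.0), 248), (np.float64(-16.0), 249), (np.float64(-14.0), 249), (np.float64(-12.0), 243), (np.float64(-10.0), 219), (np.float64(-8.0), 229), (np.float64(-6.0), 248), (np.float64(-4.0), 253), (np.float64(-2.0), 254), (np.float64(0.0), 254), (np.float64(2.0), 252), (np.float64(4.0), 244), (np.float64(6.0), 230), (np.float64(8.0), 223), (np.float64(10.0), 243), (np.float64(12.0), 251), (np.float64(14.0), 252), (np.float64(16.0), 252), (np.float64(18.0), 251), (np.float64(20.0), 252), (np.float64(22.0), 252), (np.float64(24.0), 253), (np.float64(26.0), 254), (np.float64(28.0), 252), (np.float64(30.0), 242), (np.float64(32.0), 235), (np.float64(34.0), 234), (np.float64(36.0), 233), (np.float64(38.0), 233), (np.float64(40.0), 233)]
[(0.96, [219.0, 167.1, 301.7, 189.0], (array([0.60775064, 0.04313156]), (0.6079130859375, 0.043124961853027347), (30.855772018432617, 182.8447265625), -85.00813913345337))]
```

View pics/v9.png

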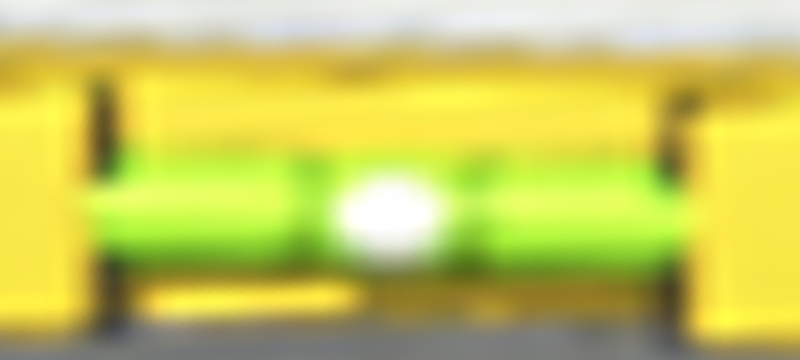

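View pics/t9.png

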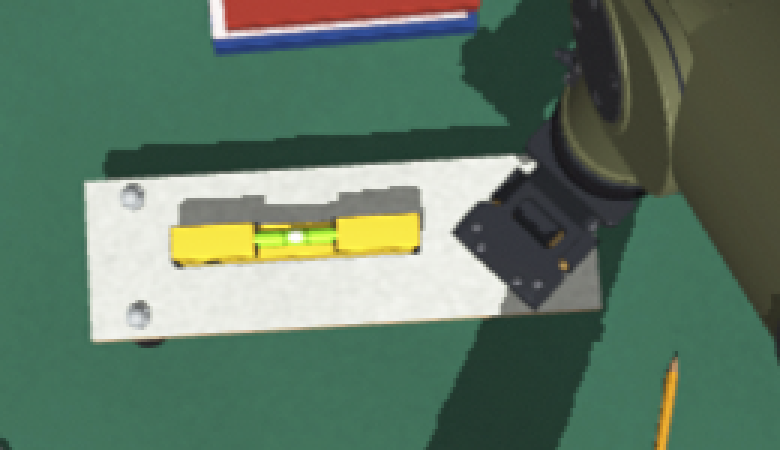

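With the knob free, the bubble (390) sits midway between the rings (300 and 480). I'll turn the closed fingertips along the level and go above the yellow block on the knob side.

```bash
python3 -m jog '[[0,0,0,0.02,1],[0,0,0,0.02,1],[0,0,0,0.02,1],[0,0,0,0.02,1],[0,0,0,0.02,1],[0,0,0,0.02,1],[-0.01,0,0,0,1],[-0.02,0.001,0,0,1],[-0.025,0.001,0,0,1],[-0.03,0.001,0,0,1],[-0.025,0.001,0,0,1],[-0.015,0,0,0,1],[-0.004,0,0.01,0,1],[0,0,0.02,0,1],[0,0,0.015,0,1],[0,0,0,0,1],[0,0,0,0,1]]'
python3 - <<'E'
from h import *
to(.6126,-.015,.1,-85.5)
im=r.snapshot("side"); cv2.imwrite("pics/s10.png",im[120:290,200:400,::-1].repeat(4,0).repeat(4,1)[:600])
im=r.snapshot("top"); cv2.imwrite("pics/t10.png",im[100:250,160:420,::-1].repeat(3,0).repeat(3,1))
E
```

```text
clock: 23.9
tool_pos: [0.613, -0.0172, 0.1255]
eef_rot: [0.734, -0.679, 0.003, 0.006]
contact_force: [-0.6, 0.6, 0.8]
opening: 0.006
t 23.9 pos [ 0.613  -0.0172  0.1255] ang -85.54 q [ 0.1   0.83 -0.27  1.69  0.34  0.68 -1.85]
tool delta [-0.0025  0.0001  0.0254] yaw rev -0.0001 F [-0.55  0.59  0.75] open 0.006
```

View pics/s10.png

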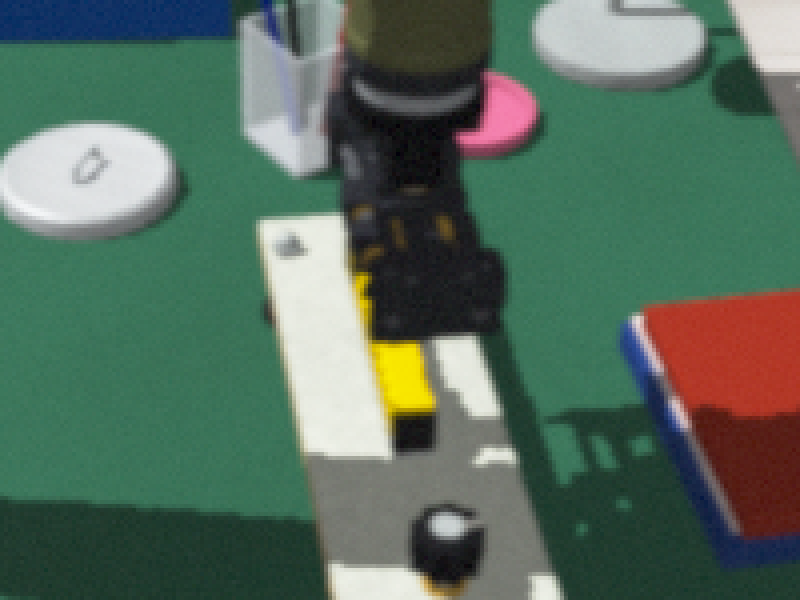

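View pics/t10.png

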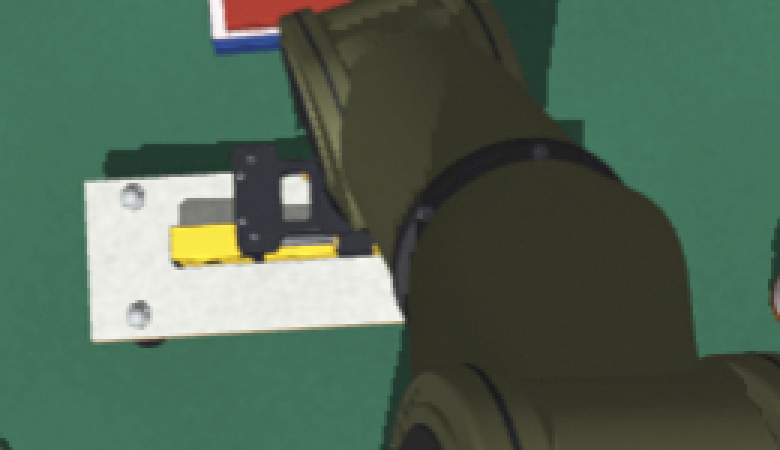

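The fingertips are over the block, but the gripper hides the vial from both cameras. I'll turn the jaws across the level and press on the nut-side block instead, so the side camera can see the vial during the press.

```bash
python3 -m jog '[[0,0,-0.01,-0.0208,1],[0,0,0,-0.0208,1],[0,0,0,-0.0208,1],[0,0,0,-0.0208,1],[0,0,0,-0.0208,1],[0,0,0,-0.0208,1],[0,0,0,-0.0208,1],[0,0,0,-0.0208,1],[0,0,0,-0.0208,1],[0,0,0,-0.0208,1],[0,0,0,-0.0208,1],[0,0,0,-0.0208,1]]'
python3 -m jog '[[0,-0.01,0,0,1],[0,-0.02,0,0,1],[0,-0.03,0,0,1],[0,-0.03,0,0,1],[0,-0.02,0,0,1],[0,-0.008,0,0,1],[0,0,0,0,1],[0,0,0,0,1]]'
python3 - <<'E'
from h import *
to(.6035,.1006,.1,4.5)
im=r.snapshot("side"); cv2.imwrite("pics/s11.png",im[120:290,200:400,::-1].repeat(4,0).repeat(4,1)[:600])
E
```

```text
clock: 25.2
tool_pos: [0.6138, -0.0166, 0.1369]
eef_rot: [0.999, 0.04, -0.001, 0.006]
contact_force: [0.6, -0.6, -0.9]
opening: 0.003
clock: 26.0
tool_pos: [0.6045, 0.1003, 0.1346]
eef_rot: [0.999, 0.037, -0.002, 0.007]
contact_force: [-0.2, -0.9, 0.3]
opening: 0.008
t 26.0 pos [0.6045 0.1003 0.1346] ang 4.23 q [ 0.12  0.89 -0.68  1.67  0.72  0.86 -0.81]
tool delta [-0.0008 -0.0008  0.0346] yaw rev -0.0008 F [-0.2  -0.86  0.26] open 0.008
```

View pics/s11.png

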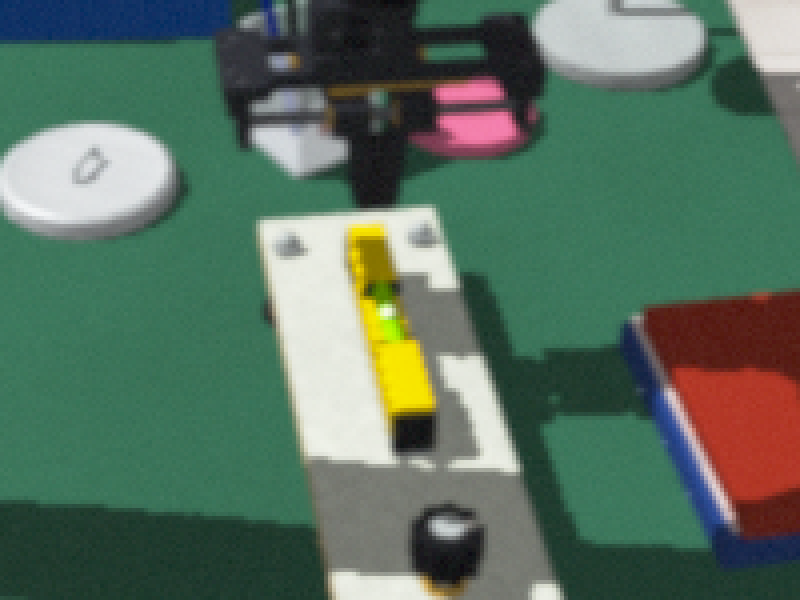

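The vial is now visible in the side view at crop (388,310), with the fingers above the far block. I'll go down gently.

```bash
python3 -m jog '[[-0.0008,-0.0008,0.01,0,1],[0,0,0.012,0,1],[0,0,0.006,0,1],[0,0,0,0,1]]'
python3 -m jog '[[0,0,0.002,0,1],[0,0,0.001,0,1],[0,0,0,0,1]]'
python3 -m jog '[[0,0,0.001,0,1],[0,0,0.001,0,1],[0,0,0,0,1]]'
```

```text
clock: 26.45
tool_pos: [0.6022, 0.1014, 0.1049]
eef_rot: [0.999, 0.038, -0.003, 0.006]
contact_force: [0.5, 0.9, 0.2]
opening: 0.008
clock: 26.75
tool_pos: [0.6033, 0.1022, 0.1037]
eef_rot: [0.999, 0.038, -0.002, 0.006]
contact_force: [-1.3, 0.3, -0.4]
opening: 0.0
clock: 27.05
tool_pos: [0.6032, 0.102, 0.1016]
eef_rot: [0.999, 0.038, -0.002, 0.006]
contact_force: [-0.9, 0.1, 0.5]
opening: 0.005
```

```bash
python3 -m jog '[[0,0,0.001,0,1],[0,0,0.001,0,1],[0,0,0,0,1]]'
python3 -m jog '[[0,0,0.001,0,1],[0,0,0.001,0,1],[0,0,0,0,1]]'
python3 -m jog '[[0,0,0.001,0,1],[0,0,0,0,1]]'
```

```text
clock: 27.35
tool_pos: [0.6031, 0.102, 0.0994]
eef_rot: [0.999, 0.038, -0.002, 0.006]
contact_force: [0.2, 0.5, -0.1]
opening: 0.003
clock: 27.65
tool_pos: [0.6031, 0.102, 0.0974]
eef_rot: [0.999, 0.038, -0.002, 0.006]
contact_force: [-0.5, -0.1, 0.0]
opening: 0.007
clock: 27.85
tool_pos: [0.6031, 0.102, 0.0964]
eef_rot: [0.999, 0.038, -0.002, 0.006]
contact_force: [-0.3, -0.8, -0.4]
opening: 0.006
```

```bash
python3 -m jog '[[0,0,0.001,0,1],[0,0,0,0,1]]'
python3 -m jog '[[0,0,0.001,0,1],[0,0,0,0,1]]'
```

```text
clock: 28.05
tool_pos: [0.6032, 0.1021, 0.0957]
eef_rot: [0.999, 0.038, -0.002, 0.006]
contact_force: [-0.3, -0.1, 0.7]
opening: 0.005
clock: 28.25
tool_pos: [0.6033, 0.1021, 0.0955]
eef_rot: [0.999, 0.038, -0.002, 0.006]
contact_force: [-1.7, -1.3, 7.8]
opening: 0.007
```

```bash
python3 -m jog '[[0,0,0,0,1],[0,0,0,0,1],[0,0,0,0,1],[0,0,0,0,1],[0,0,0,0,1],[0,0,0,0,1],[0,0,0,0,1],[0,0,0,0,1],[0,0,0,0,1],[0,0,0,0,1],[0,0,0,0,1],[0,0,0,0,1],[0,0,0,0,1],[0,0,0,0,1],[0,0,0,0,1],[0,0,0,0,1],[0,0,0,0,1],[0,0,0,0,1]]'
python3 - <<'E'
from h import *
to(.6035,.1006,.1,4.5)
im=r.snapshot("side"); cv2.imwrite("pics/s12.png",im[120:290,200:400,::-1].repeat(4,0).repeat(4,1)[:600])
L=rectify(im,"side",.6085,.0425,-85.5,half=(.1,.03))[2]
xs,ys,w=rectify(im,"side",.6085,.0425,-85.5,half=(.04,.018)); cv2.imwrite("pics/vs12.png",cv2.resize(w[:,:,::-1],(800,360)))
t=r.snapshot("top"); cv2.imwrite("pics/t12.png",t[:,:,::-1])
E
```

```text
clock: 30.05
tool_pos: [0.6033, 0.1021, 0.0955]
eef_rot: [0.999, 0.038, -0.002, 0.006]
contact_force: [-1.9, -0.8, 7.5]
opening: 0.007
t 30.05 pos [0.6033 0.1021 0.0955] ang 4.35 q [ 0.1   0.94 -0.65  1.7   0.77  0.79 -0.85]
tool delta [ 0.0001  0.0016 -0.0044] yaw rev -0.0004 F [-1.88 -0.75  7.53] open 0.007
```

View pics/s12.png

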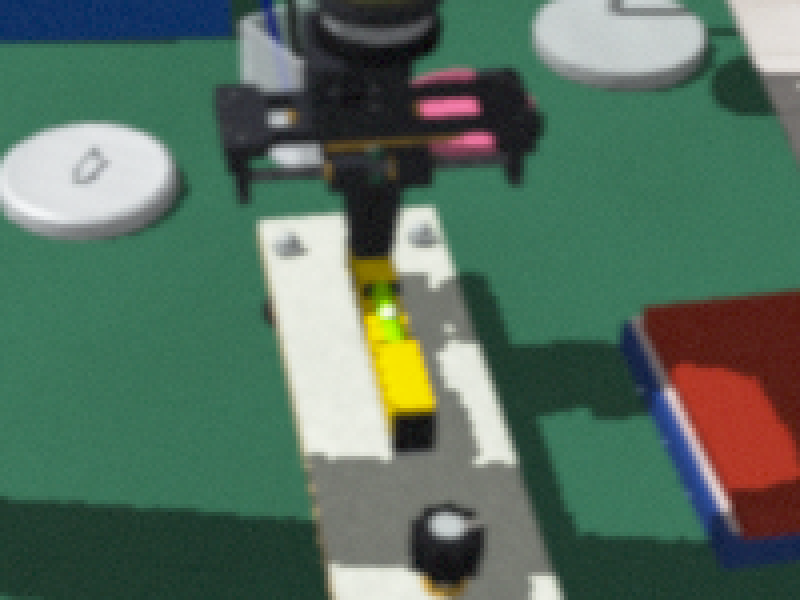

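View pics/vs12.png

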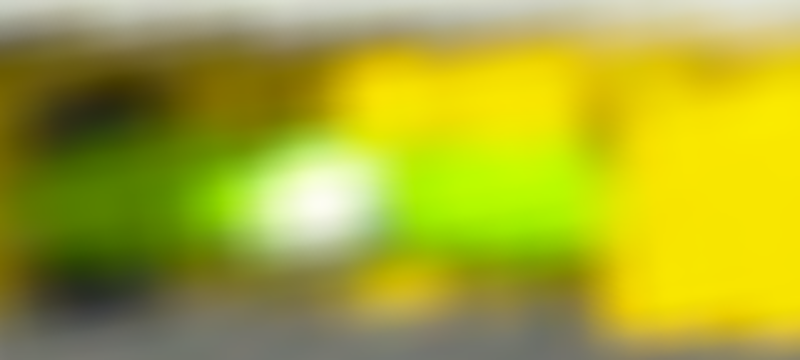

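View pics/t12.png

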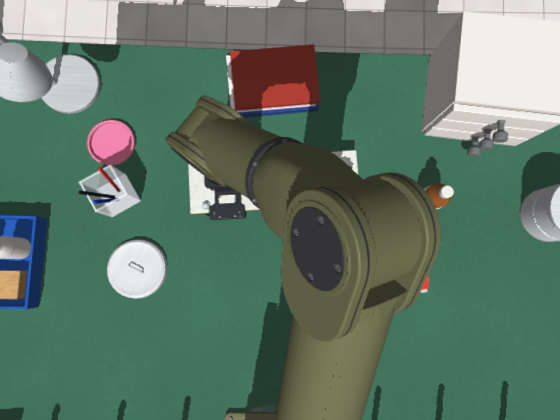

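The side view under the press shows the bubble at strip x≈315. The window runs 20–600, so its middle is about 310. The bubble is at the same pixel as before the press, and the force holds steady at 7.5 N. I'll hand in.

```bash
python3 -c "
from plant import r
print(r.finish_job())"
```

```text
the job is handed in; nothing more can be done
None
```

The level is lying along the middle of the shelf with its bubble centred. I handed the job in at about 30 s, still pressing lightly on top of it with the closed fingertips.

- **Placing:** the level was set down and released about 35 mm from the board's middle towards the cap nuts. It is in line with the board within about 1°. The set-down was firmer than I wanted: the force briefly reached about 16 N before I backed off.
- **Levelling:** I turned the knob about 1.9 rad clockwise in three steps, then let go of it. The top camera then showed the bubble within about 0.2 mm of midway between the rings.
- **Pressing:** I first lined up over the knob-side block, but the gripper hid the vial there. I moved to the nut-side block, where the press held steady at about 7.5 N for 1.8 s.
- **Last checks:** in the side camera the bubble was still in the middle of the window and had not moved from before the press. That view is coarse, and the rings could not be made out in it. The top camera's view of the vial was blocked by the arm during the press.
- **Other things on the desk:** none looked disturbed in the last pictures. The arm hid the pencil and most of the staple remover in the final top view.

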